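Reverse a stripped spindle's parts onto the set-up rack

TASK

The moulder's spindle has been stripped, and its spacer ring, guide bearing, flanged collar and four-wing cutter stand on the pins of the wooden strip-down rack in the order they came off, left to right as the robot sees them. Move all four across to the empty sheet-steel set-up rack in the reverse order, the order in which they go back on: the part at the left end of the one rack goes to the right end of the other, the next one to the pin beside it, and so on. Lower each part the same way up right down over its pin rather than dropping it, lay none on the bench on the way, and leave the padlock, the tape and the nut where they lie.

Things in the scene. Friction and masses are not known exactly. Their poses are not given: they have to be found in the camera images.
- strip_rack: strip-down rack, beech board with wooden pins, 300 (y) x 76 x 22 mm high; at the start it carries the parts, one resting round each pin, in any order. Pins: 14 mm across, 38 mm tall above the board, last 8 mm tapered, at y = +112.5 (left end), +37.5, -37.5, -112.5 mm (right end), x = 0. Origin: centre of underside, on the bench; z up, y along the row to the robot's left (yaw within 0.2 rad). Fixed.
- setup_rack: set-up rack, sheet-steel channel with steel pins, 300 (y) x 76 x 22 mm high plus low end tabs; empty at the start, left or right of the other. Pins: 14 mm across, 38 mm tall above the board, last 8 mm tapered, at y = +112.5 (left end), +37.5, -37.5, -112.5 mm (right end), x = 0. Origin: centre of underside, on the bench; z up, y along the row to the robot's left (yaw within 0.2 rad). Fixed.
- spacer: spacer ring: plain bright steel tube, 50 mm outside, 30 mm bore, 30 mm high, 0.28 kg; the tallest and narrowest of the parts. Grip it across its 50 mm outside. Loose; origin: centre of its underside, z up along the bore; its turn about z does not matter.
- bearing: guide bearing: ball bearing, steel rings with a black seal between them, 62 mm outside, 30 mm bore, 16 mm high, 0.20 kg. Grip it across its 62 mm outside. Loose; origin: centre of its underside, z up along the bore; its turn about z does not matter.
- collar: flanged collar: bright steel, flange 66 mm across and 8 mm thick at the bottom, hub 48 mm across above it up to 26 mm, 30 mm bore, 0.30 kg. Grip it by the hub, just above the flange. Loose; origin: centre of its underside, z up along the bore; its turn about z does not matter.
- cutter: four-wing cutter: dark steel groover; lower 12 mm a 52 mm body with four square wings reaching 32 to 34 mm from the axis, above it a hub 47 mm across up to 26 mm, 30 mm bore, 0.35 kg. Grip it by the hub, just above the wings. Loose; origin: centre of its underside, z up along the bore; its turn about z does not matter.
- padlock: small brass padlock, 59x38x13 mm, lying loose behind the racks; origin: centre of its underside. Not to be moved.
- tape_roll: roll of brown paper tape, 74 mm across, 25 mm high, lying loose behind the racks; origin: centre of its underside. Not to be moved.
- hex_nut_big: big steel hexagon nut, 35x30x16 mm, lying loose between the racks; origin: centre of its underside. Not to be moved.
There are look-alikes about, which are no part of the job. Leave any orange or red look-alike of the collar alone.

How it is judged:
At the end, for the whole second after the job is handed in: Each pin of the set-up rack carries one part, within 12 mm of it in x and y, seated on the rack (within 5 mm), the same way up as at the start (within 0.1 rad), at rest and let go; the row is the reverse of the strip-down rack's row at the start ((y of spacer in the frame of setup_rack between 0.1005 and 0.1245 m or y of bearing in the frame of setup_rack between 0.1005 and 0.1245 m or y of collar in the frame of setup_rack between 0.1005 and 0.1245 m or y of cutter in the frame of setup_rack between 0.1005 and 0.1245 m) and (y of spacer in the frame of setup_rack between 0.0255 and 0.0495 m or y of bearing in the frame of setup_rack between 0.0255 and 0.0495 m or y of collar in the frame of setup_rack between 0.0255 and 0.0495 m or y of cutter in the frame of setup_rack between 0.0255 and 0.0495 m) and (y of spacer in the frame of setup_rack between -0.0495 and -0.0255 m or y of bearing in the frame of setup_rack between -0.0495 and -0.0255 m or y of collar in the frame of setup_rack between -0.0495 and -0.0255 m or y of cutter in the frame of setup_rack between -0.0495 and -0.0255 m) and (y of spacer in the frame of setup_rack between -0.1245 and -0.1005 m or y of bearing in the frame of setup_rack between -0.1245 and -0.1005 m or y of collar in the frame of setup_rack between -0.1245 and -0.1005 m or y of cutter in the frame of setup_rack between -0.1245 and -0.1005 m) and x of spacer in the frame of setup_rack between -0.012 and 0.012 m and x of bearing in the frame of setup_rack between -0.012 and 0.012 m and x of collar in the frame of setup_rack between -0.012 and 0.012 m and x of cutter in the frame of setup_rack between -0.012 and 0.012 m and z of spacer in the frame of setup_rack between 0.017 and 0.027 m and z of bearing in the frame of setup_rack between 0.017 and 0.027 m and z of collar in the frame of setup_rack between 0.017 and 0.027 m and z of cutter in the frame of setup_rack between 0.017 and 0.027 m and angle between each of spacer, bearing, collar, cutter's own z axis and vertical below 0.1 rad and linear speed of each of spacer, bearing, collar, cutter below 0.02 m/s and angular speed of each of spacer, bearing, collar, cutter below 0.2 rad/s and contact force between each of spacer, bearing, collar, cutter and the fingers below 0.05 N); the robot touches nothing.
It fails at once if a part is set on a pin of the set-up rack while the mirror pin of the strip-down rack (left end for right end, and so on) still holds its own part: not the reverse order ((((y of spacer in the frame of setup_rack between 0.1005 and 0.1245 m and z of spacer in the frame of setup_rack below 0.032 m) or (y of bearing in the frame of setup_rack between 0.1005 and 0.1245 m and z of bearing in the frame of setup_rack below 0.032 m) or (y of collar in the frame of setup_rack between 0.1005 and 0.1245 m and z of collar in the frame of setup_rack below 0.032 m) or (y of cutter in the frame of setup_rack between 0.1005 and 0.1245 m and z of cutter in the frame of setup_rack below 0.032 m)) and ((y of spacer in the frame of strip_rack between -0.1245 and -0.1005 m and z of spacer in the frame of strip_rack below 0.032 m) or (y of bearing in the frame of strip_rack between -0.1245 and -0.1005 m and z of bearing in the frame of strip_rack below 0.032 m) or (y of collar in the frame of strip_rack between -0.1245 and -0.1005 m and z of collar in the frame of strip_rack below 0.032 m) or (y of cutter in the frame of strip_rack between -0.1245 and -0.1005 m and z of cutter in the frame of strip_rack below 0.032 m))) or (((y of spacer in the frame of setup_rack between 0.0255 and 0.0495 m and z of spacer in the frame of setup_rack below 0.032 m) or (y of bearing in the frame of setup_rack between 0.0255 and 0.0495 m and z of bearing in the frame of setup_rack below 0.032 m) or (y of collar in the frame of setup_rack between 0.0255 and 0.0495 m and z of collar in the frame of setup_rack below 0.032 m) or (y of cutter in the frame of setup_rack between 0.0255 and 0.0495 m and z of cutter in the frame of setup_rack below 0.032 m)) and ((y of spacer in the frame of strip_rack between -0.0495 and -0.0255 m and z of spacer in the frame of strip_rack below 0.032 m) or (y of bearing in the frame of strip_rack between -0.0495 and -0.0255 m and z of bearing in the frame of strip_rack below 0.032 m) or (y of collar in the frame of strip_rack between -0.0495 and -0.0255 m and z of collar in the frame of strip_rack below 0.032 m) or (y of cutter in the frame of strip_rack between -0.0495 and -0.0255 m and z of cutter in the frame of strip_rack below 0.032 m))) or (((y of spacer in the frame of setup_rack between -0.0495 and -0.0255 m and z of spacer in the frame of setup_rack below 0.032 m) or (y of bearing in the frame of setup_rack between -0.0495 and -0.0255 m and z of bearing in the frame of setup_rack below 0.032 m) or (y of collar in the frame of setup_rack between -0.0495 and -0.0255 m and z of collar in the frame of setup_rack below 0.032 m) or (y of cutter in the frame of setup_rack between -0.0495 and -0.0255 m and z of cutter in the frame of setup_rack below 0.032 m)) and ((y of spacer in the frame of strip_rack between 0.0255 and 0.0495 m and z of spacer in the frame of strip_rack below 0.032 m) or (y of bearing in the frame of strip_rack between 0.0255 and 0.0495 m and z of bearing in the frame of strip_rack below 0.032 m) or (y of collar in the frame of strip_rack between 0.0255 and 0.0495 m and z of collar in the frame of strip_rack below 0.032 m) or (y of cutter in the frame of strip_rack between 0.0255 and 0.0495 m and z of cutter in the frame of strip_rack below 0.032 m))) or (((y of spacer in the frame of setup_rack between -0.1245 and -0.1005 m and z of spacer in the frame of setup_rack below 0.032 m) or (y of bearing in the frame of setup_rack between -0.1245 and -0.1005 m and z of bearing in the frame of setup_rack below 0.032 m) or (y of collar in the frame of setup_rack between -0.1245 and -0.1005 m and z of collar in the frame of setup_rack below 0.032 m) or (y of cutter in the frame of setup_rack between -0.1245 and -0.1005 m and z of cutter in the frame of setup_rack below 0.032 m)) and ((y of spacer in the frame of strip_rack between 0.1005 and 0.1245 m and z of spacer in the frame of strip_rack below 0.032 m) or (y of bearing in the frame of strip_rack between 0.1005 and 0.1245 m and z of bearing in the frame of strip_rack below 0.032 m) or (y of collar in the frame of strip_rack between 0.1005 and 0.1245 m and z of collar in the frame of strip_rack below 0.032 m) or (y of cutter in the frame of strip_rack between 0.1005 and 0.1245 m and z of cutter in the frame of strip_rack below 0.032 m)))).
It fails at once if a part is laid or dropped on the bench (its underside below 15 mm) (height (world z) of any of spacer, bearing, collar, cutter below 0.015 m).
It fails at once if a part falls: let go more than about 25 mm above its seat (over 0.7 m/s with no finger on it) ((linear speed of spacer above 0.7 m/s and contact force between spacer and the fingers below 0.01 N) or (linear speed of bearing above 0.7 m/s and contact force between bearing and the fingers below 0.01 N) or (linear speed of collar above 0.7 m/s and contact force between collar and the fingers below 0.01 N) or (linear speed of cutter above 0.7 m/s and contact force between cutter and the fingers below 0.01 N)).
It fails at once if the padlock, the tape roll or the big nut is moved more than 20 mm (distance of any of padlock, tape_roll, hex_nut_big from where it was at the start of the episode above 0.02 m).
It also fails if it takes over 93 s, if anything falls off the work surface, if the arm or the gripper's body presses on something with over 40 N, if the wrist force passes 120 N, or if a joint passes its speed limit or range.

ROBOT

A 6-joint arm with a two-finger parallel gripper is mounted at the origin on a cart in front of the work surface, level with it; the furniture and walls round the work are solid. World frame = base frame: x ahead of the robot, y to its left, z up, the work surface at z = 0. Lengths are in m, angles in rad, forces in N, time in s.
With the tool pointing down it reaches from about 0.25 to 0.775 m from the base axis. Payload 4 kg.
Tool frame: the origin (TCP) lies at the very end of the fingers, on their centre line; the grasp point (between the pads) lies 19 mm behind it; z points along the fingers, y is the line along which they close (so a half turn about z gives the same grasp; the last joint's range is limited). The gripper opens to 94 mm and grips with 3 to 60 N. Pads are 16 mm wide; open, the fingers measure 119 mm over their backs; the gripper's body (75 mm by 177 mm) begins 78 mm behind the grasp point.
Start: joints at [-1.275, 0.087, 1.371, -0, 1.684, -0.103], TCP at [0.214, -0.507, 0.206] pointing down, gripper open.
Joint ranges: [-3.1, 3.1], [-0.76, 2.03], [0.27, 2.55], [-1.08, 4.22], [0.17, 2.65], [-2.57, 2.57]. Speed limits (rad/s): [2.79, 2.79, 3.14, 3.14, 3.14, 3.14].

INTERFACE

Orientations are given as [roll, pitch, yaw] about the fixed x, y, z axes, in that order (R = Rz(yaw) Ry(pitch) Rx(roll)).
In Python, from bench import robot gives the robot as it stands. The module is installed in compiled form; this text tells all that it offers.
- The arm moves only by the tool move_arm, never from a script. Its argument "deltas" is one flat list of numbers, 7 for each row, row after row: the turn, a rotation vector about the tool's x, y, z in rad, then the shift along the tool's x, y, z in cm, then the closure, from -1 (fully open) to 1 (shut). A call has 1 to 8 rows; each row is the pose to reach, as a shift and turn from the pose commanded when the call began, along the tool's axes at that moment; what a row does not reach only later rows make up. A row lasts 1/10 s, in which the tool goes at most 50 mm and 8.59 degrees, less where a joint would pass 70% of its speed; a pose out of reach is approached as far as the arm can. A call with a gripper value outside its range is refused whole. The fingers move at their own pace and stop on an object; the grip force is fixed at half the most. Time passes only in rows, so rows that repeat a pose let the fingers close. It gives the time, the measured TCP pose, the force, the opening and the grip force at its end, in the units of the state.
- robot.get_obs(): the state, without advancing time (a new reading comes with each control period).
- robot.snapshot(name): name is "side" or "top"; returns a dict with "image" (420x560x3 uint8, red, green, blue), "depth" (420x560 float32, m along the optical axis (not along the pixel's ray), 0 where there is no reading), "fov_y" (degrees; the focal length in pixels is half the picture's height over the tangent of half this angle, whatever the lens; pixels are square), "cx", "cy" (the principal point, pixels), "origin" and "orientation" of the camera in the world. Camera axes: x right, y up, looking along -z (the intrinsics and any distortion apply to the point x, -y, -z); pixel columns grow to the right and rows downward; lengths in m; the calibration is good to about 2 mm. A picture is of the moment at which its call begins.
- robot.close_job(): hands the job in; it is judged then, once.
The state is a dict: "time": time; "joint_positions": joint angles; "qvel": joint speeds; "joint_torque": joint torques, N m; "tool_pos": TCP position; "ee_rot": TCP orientation; "wrist_force": force on the tool from outside, world axes, zero at the start; "wrist_torque": the same for the moment, N m; "width": finger opening in m; "finger_force": force on a finger pad.
Only numpy, scipy, OpenCV 4.12 (cv2) and the standard library are available. Lean on these libraries where they do the work, as an engineer would, in place of code of your own. Each camera call takes 0.05 s, during which the arm holds its last target. There are 200 camera calls.

## Working session

There is one attempt and no reset: what is moved stays moved. The work goes in short steps, Python scripts to look and compute and a tool call to move; the robot and the scene stay as the last step left them, time stands still between calls to the robot, and variables do not carry over. Pictures are saved under pics/ and viewed, at most 14 in all, crops included, and the job is handed in when it is done.

Besides the shell and the picture viewer there is one more tool, called after "Emit:" as name(argument=value, ...) on one line, values as JSON. move_arm: Moves the arm, as the interface text tells. Its arguments: {"type":"object","properties":{"deltas":{"type":"array","items":{"type":"number"}}},"required":["deltas"]}

```bash
mkdir -p pics; cat > h.py <<'E'
import numpy as np, cv2
from bench import robot
from scipy.spatial.transform import Rotation as R
def cam(s):
    f=s["image"].shape[0]/2/np.tan(np.radians(s["fov_y"])/2)
    o=np.array(s["orientation"]); M=R.from_euler('xyz',o).as_matrix() if o.shape==(3,) else (o if o.shape==(3,3) else R.from_quat(o).as_matrix())
    return f,M,np.array(s["origin"])
def ray(s,u,v,z):
    f,M,o=cam(s); d=M@np.array([(u-s["cx"])/f,-(v-s["cy"])/f,-1]); return o+d*(z-o[2])/d[2]
def cloud(s):
    f,M,o=cam(s); h,w=s["depth"].shape; u,v=np.meshgrid(np.arange(w),np.arange(h)); d=s["depth"]
    p=np.stack([(u-s["cx"])/f*d,-(v-s["cy"])/f*d,-d],-1)@M.T+o; p[d==0]=np.nan; return p
E
python3 - <<'E'
from h import *
import pickle
for n in("top","side"):
    s=robot.snapshot(n); pickle.dump(s,open(n+".pkl","wb")); cv2.imwrite(f"pics/{n}0.png",s["image"][...,::-1])
    print(n,{k:v for k,v in s.items() if k not in("image","depth")})
o=robot.get_obs(); print(o)
E
```

```text
top {'fov_y': 55.95970329957311, 'cx': 283.2525461604135, 'cy': 211.83759847692025, 'origin': array([ 0.38328241, -0.1087448 ,  1.1063562 ]), 'orientation': array([ 0.17533165,  0.01912002, -1.5618913 ])}
side {'fov_y': 45.79539643716562, 'cx': 272.6830172110913, 'cy': 204.08712687342182, 'origin': array([-0.15624862,  0.99579108,  0.70617132]), 'orientation': array([ 1.10461133e+00,  2.43027918e-03, -2.55724559e+00])}
{'time': 0.1, 'joint_positions': array([-1.27513176e+00,  8.78841911e-02,  1.37206597e+00,  6.07877769e-06,
        1.68357329e+00, -1.03099728e-01]), 'qvel': array([-0.00022907, -0.0011014 , -0.00345967, -0.00097706,  0.00019721,
        0.00101611]), 'joint_torque': array([ 2.38374603e-03, -3.41252661e+01, -3.03301370e+01,  7.20275240e-02,
        3.04290396e-02, -9.18663818e-05]), 'tool_pos': array([ 0.21341324, -0.5063939 ,  0.20443836]), 'ee_rot': array([-3.13967273e+00, -2.04721562e-04,  3.98764774e-01]), 'wrist_force': array([-0.15194563,  0.58820028, -0.47144986]), 'wrist_torque': array([0.00763542, 0.05099887, 0.01734724]), 'finger_force': 0.0, 'width': 0.09418906792704203}
```

View pics/top0.png

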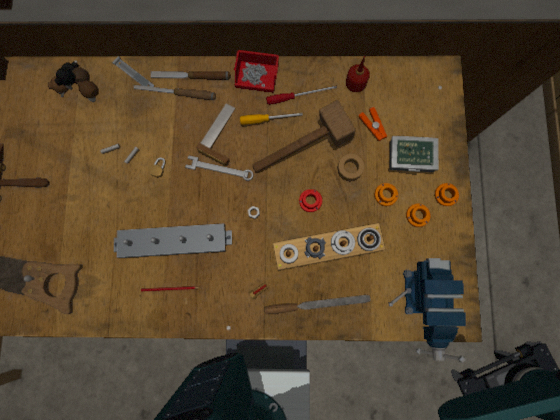

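View pics/side0.png

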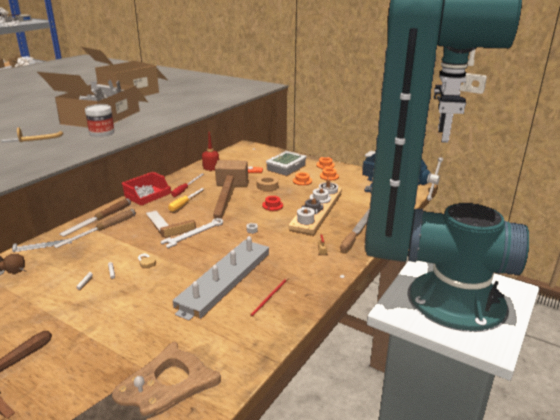

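The top view shows the strip rack at right, with its parts near (289,253), (315,247), (343,242) and (369,238). The steel rack is at left, with its pins at about (127,244) to (211,238). The orange and red collar look-alikes are at (386,194), (418,215), (447,194) and (311,200). The nut is at (253,212), the tape roll at (350,167) and the padlock at (158,166). I choose the four parts standing on the wooden rack.

```bash
python3 - <<'E'
from h import *
import pickle
s=pickle.load(open("top.pkl","rb")); im=s["image"]; P=cloud(s)
a=cv2.resize(im[215:275,265:395],None,fx=6,fy=6,interpolation=cv2.INTER_CUBIC)
b=cv2.resize(im[215:265,105:240],(780,int(50*780/135)),interpolation=cv2.INTER_CUBIC)
b=b[:240]
cv2.imwrite("pics/crop1.png",np.vstack([a,b])[:600,...,::-1])
f=s["image"].shape[0]
for n,(u0,u1,v0,v1) in dict(strip=(262,395,215,280),setup=(105,240,215,265)).items():
    p=P[v0:v1,u0:u1]; z=p[...,2]
    print(n,"zpercentiles",np.nanpercentile(z,[5,25,50,75,95,99.5]))
    m=((z>0.012)).astype(np.uint8)
    k,l,st,c=cv2.connectedComponentsWithStats(m); i=1+np.argmax(st[1:,4]); q=p[l==i]
    r=cv2.minAreaRect((q[:,:2]*1000).astype(np.float32)); print("rect",r)
    for lo,hi in((.045,.075),(.052,.07)):
        m=((z>lo)&(z<hi)).astype(np.uint8)
        k,l,st,c=cv2.connectedComponentsWithStats(m)
        for i in range(1,k):
            if st[i,4]>=3: q=p[l==i]; print(lo,c[i]+[u0,v0],st[i,4],q.mean(0).round(4),q.max(0).round(4),np.ptp(q,0).round(4))
# rough depth noise
print(np.nanmedian(P[280:285,150:200,2]))
for n,(u,v) in dict(nut=(253,212),red=(311,200),pad=(158,166),tape=(350,167)).items(): print(n,ray(s,u,v,.016).round(3))
E
```

```text
strip zpercentiles [-0.00360115 -0.00135156  0.00082539  0.02162427  0.04726716  0.05694518]
rect ((482.10308837890625, -211.37652587890625), (76.35354614257812, 300.2229309082031), 11.127296447753906)
0.045 [343.45       241.33571429] 140 [ 0.4914 -0.2487  0.0481] [ 0.5141 -0.2258  0.0544] [0.0458 0.0461 0.0094]
0.045 [370.6  236.96] 25 [ 0.5028 -0.32    0.0549] [ 0.509  -0.3148  0.0612] [0.0116 0.0119 0.015 ]
0.045 [314.9453125 246.4375   ] 128 [ 0.4772 -0.1724  0.0481] [ 0.4999 -0.1512  0.0526] [0.0458 0.0429 0.0074]
0.045 [343.09090909 242.09090909] 22 [ 0.4884 -0.2465  0.0568] [ 0.4943 -0.2413  0.0617] [0.0108 0.0107 0.0107]
0.045 [288.60893855 252.54189944] 179 [ 0.4601 -0.1021  0.0515] [ 0.4831 -0.0791  0.0575] [0.0479 0.048  0.0117]
0.045 [315.90909091 247.09090909] 22 [ 0.4747 -0.1745  0.0561] [ 0.4806 -0.1694  0.0608] [0.011  0.011  0.0119]
0.045 [288.23809524 252.38095238] 21 [ 0.4601 -0.1012  0.0571] [ 0.4668 -0.0952  0.0642] [0.0133 0.0106 0.0126]
0.052 [371. 237.] 21 [ 0.5025 -0.3207  0.0565] [ 0.5081 -0.3152  0.0612] [0.0107 0.0114 0.0091]
0.052 [343.14285714 242.     
[... 1317 characters left out ...]
0.0559] [0.4988 0.2674 0.064 ] [0.0115 0.0118 0.0168]
0.045 [125.77777778 241.11111111] 27 [0.4871 0.3354 0.0553] [0.4929 0.3424 0.0642] [0.0111 0.0126 0.0169]
0.052 [208.5        235.77777778] 18 [0.5028 0.1125 0.0574] [0.5081 0.1176 0.0616] [0.011  0.0097 0.0087]
0.052 [180.95 237.9 ] 20 [0.4965 0.1863 0.0576] [0.5021 0.192  0.0629] [0.0107 0.0105 0.0106]
0.052 [153.15789474 239.26315789] 19 [0.4924 0.2609 0.0577] [0.4988 0.2674 0.064 ] [0.0115 0.0105 0.0104]
0.052 [125.39130435 241.04347826] 23 [0.4872 0.336  0.0564] [0.4929 0.3424 0.0642] [0.0111 0.0126 0.0113]
-0.0004674074512003301
nut [ 0.575 -0.001  0.016]
red [ 0.611 -0.164  0.016]
pad [0.708 0.276 0.016]
tape [ 0.707 -0.275  0.016]
```

View pics/crop1.png

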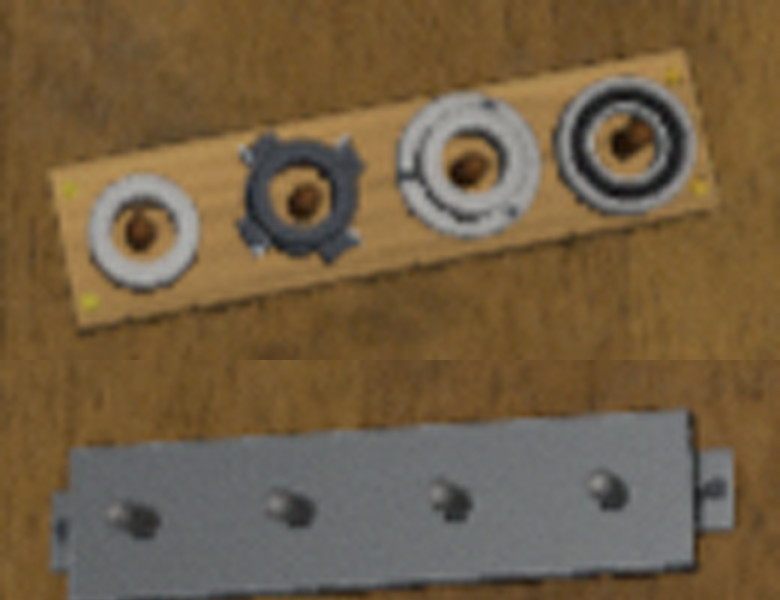

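The close crop settles the choice. Left to right the parts are the spacer (289,252), cutter (315,247), collar (343,242) and bearing (370,238), and the orange and red ones are elsewhere. So the set-up rack, left to right, must be bearing, collar, cutter, spacer.

```bash
cat >> h.py <<'E'
def go(x,y,z,psi):
    o=robot.get_obs(); p=o["tool_pos"]; M=R.from_euler('xyz',o["ee_rot"]).as_matrix(); T=R.from_euler('xyz',[np.pi,0,psi]).as_matrix()
    print("at",p.round(4),o["ee_rot"].round(3),"w",round(o["width"],4),"F",o["wrist_force"].round(1),"t",round(o["time"],2))
    print("turn",R.from_matrix(M.T@T).as_rotvec().round(3),"shift cm",(100*M.T@(np.array([x,y,z])-p)).round(2))
E
python3 - <<'E'
from h import *
import pickle
s=pickle.load(open("top.pkl","rb")); P=cloud(s); hsv=cv2.cvtColor(s["image"],cv2.COLOR_RGB2HSV)
m=((hsv[...,1]<90)&(hsv[...,2]>0)).astype(np.uint8); m[:215]=0;m[275:]=0;m[:,:265]=0;m[:,395:]=0
g=cv2.morphologyEx(m,cv2.MORPH_CLOSE,np.ones((3,3)))
cs,_=cv2.findContours(g,cv2.RETR_EXTERNAL,cv2.CHAIN_APPROX_NONE)
for c in cs:
    if cv2.contourArea(c)>100:
        (u,v),r=cv2.minEnclosingCircle(c); print((round(u,1),round(v,1),round(r,1)),[ray(s,u,v,z)[:2].round(4) for z in(.03,.038,.052)])
q=P[180:350,380:480].reshape(-1,3); 
b=P[255:350,400:475].reshape(-1,3); b=b[(b[:,2]>.03)]; print("vise",np.nanmin(b,0),np.nanmax(b,0))
p=P[215:262,350:395]; z=p[...,2]; q=p[(z>.033)&(z<.043)]; print("bearing",cv2.minEnclosingCircle((q[:,:2]*1000).astype(np.float32)), q.mean(0))
go(.46,-.102,.15,1.765)
E
```

```text
(288.3, 253.3, 9.8) [array([ 0.4597, -0.1013]), array([ 0.4591, -0.1014]), array([ 0.4581, -0.1015])]
(314.5, 247.0, 12.5) [array([ 0.4772, -0.1723]), array([ 0.4765, -0.1718]), array([ 0.4753, -0.171 ])]
(355.5, 240.5, 25.1) [array([ 0.4957, -0.2838]), array([ 0.4948, -0.2825]), array([ 0.4934, -0.2802])]
vise [ 0.21510505 -0.52117649  0.03002712] [ 0.4477781  -0.3945738   0.14562376]
bearing ((496.1014709472656, -310.0198059082031), 41.10374069213867) [ 0.50117953 -0.31903392  0.03713671]
at [ 0.2134 -0.5064  0.2044] [-3.14  -0.     0.399] w 0.0942 F [-0.2  0.6 -0.5] t 0.1
turn [-1.000e-03 -1.000e-03 -1.366e+00] shift cm [ 38.42 -27.68   5.5 ]
```

Emit:
move_arm(deltas=[0,0,-0.13,3.8,-2.7,0,-1,0,0,-0.26,7.6,-5.4,0,-1,0,0,-0.39,11.4,-8.1,0,-1,0,0,-0.52,15.2,-10.8,0,-1,0,0,-0.65,19,-13.6,0,-1,0,0,-0.78,23,-16.4,0,-1,0,0,-0.91,27,-19.2,1,-1,0,0,-1.04,31,-22,2,-1])

```text
time: 0.9
tool_pos: [0.4145, -0.182, 0.1853]
ee_rot: [3.141, 0.0, 1.444]
wrist_force: [0.6, 0.4, -0.6]
width: 0.094
finger_force: 0.0
```

```bash
python3 -c "
from h import *
go(.46,-.102,.10,1.765)"
```

```text
at [ 0.4145 -0.182   0.1853] [3.141 0.    1.444] w 0.094 F [ 0.6  0.4 -0.6] t 0.9
turn [ 0.001  0.001 -0.321] shift cm [8.51 3.49 8.53]
```

Emit:
move_arm(deltas=[0,0,-0.12,3.5,1.4,2,-1,0,0,-0.23,6.5,2.6,5,-1,0,0,-0.32,8.5,3.5,7.5,-1,0,0,-0.32,8.5,3.5,8.5,-1,0,0,-0.32,8.5,3.5,8.5,-1,0,0,-0.32,8.5,3.5,8.5,-1])

```text
time: 1.5
tool_pos: [0.4597, -0.1051, 0.1012]
ee_rot: [3.141, 0.001, 1.757]
wrist_force: [0.1, 0.1, 0.9]
width: 0.0941
finger_force: 0.0
```

```bash
python3 -c "
from h import *
go(.46,-.102,.028,1.765)"
```

```text
at [ 0.4597 -0.1051  0.1012] [3.141e+00 1.000e-03 1.757e+00] w 0.0941 F [0.1 0.1 0.9] t 1.5
turn [ 0.     0.001 -0.008] shift cm [0.31 0.08 7.32]
```

Emit:
move_arm(deltas=[0,0,-0.01,0.3,0.1,2.5,-1,0,0,-0.01,0.3,0.1,5,-1,0,0,-0.01,0.3,0.1,7.3,-1,0,0,-0.01,0.3,0.1,7.3,-1,0,0,-0.01,0.3,0.1,7.3,1,0,0,-0.01,0.3,0.1,7.3,1,0,0,-0.01,0.3,0.1,7.3,1,0,0,-0.01,0.3,0.1,7.3,1])

```text
time: 2.3
tool_pos: [0.461, -0.1014, 0.0288]
ee_rot: [3.139, 0.001, 1.769]
wrist_force: [0.8, -0.4, 0.0]
width: 0.0654
finger_force: 0.0
```

```bash
python3 - <<'E'
from h import *
go(.46,-.102,.10,1.765)
for n,(u0,u1,v0,v1) in dict(top=(240,330,200,280),side=(265,345,170,260)).items():
    s=robot.snapshot(n); im=cv2.resize(s["image"][v0:v1,u0:u1],(400,400),interpolation=cv2.INTER_CUBIC); a=im if n=="top" else np.hstack([a,im])
cv2.imwrite("pics/g1.png",a[...,::-1])
E
```

```text
at [ 0.461  -0.1014  0.0288] [3.139e+00 1.000e-03 1.769e+00] w 0.0654 F [ 0.8 -0.4  0. ] t 2.3
turn [0.002 0.001 0.004] shift cm [-0.05 -0.09 -7.12]
```

View pics/g1.png

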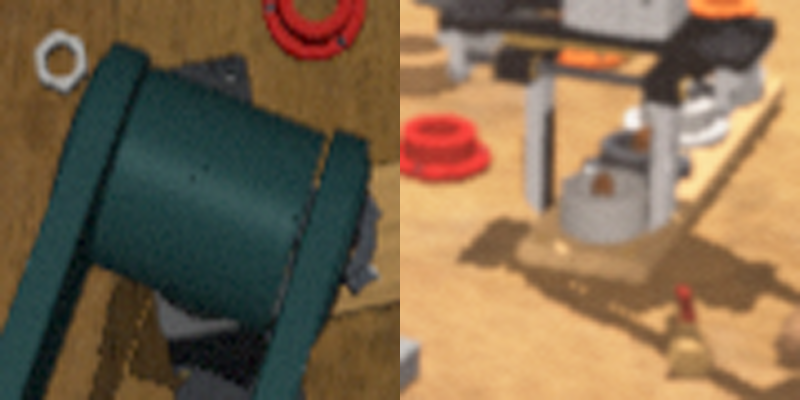

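The side crop shows the fingers straddling the spacer about (605,205), partway closed. I carry on closing, then lift.

Emit:
move_arm(deltas=[0,0,0,0,0,0,1,0,0,0,0,0,0,1,0,0,0,0,0,0,1,0,0,0,0,0,0,1,0,0,0,0,0,-0.3,1])

```text
time: 2.9
tool_pos: [0.4598, -0.1005, 0.0296]
ee_rot: [-3.141, -0.001, 1.769]
wrist_force: [-0.2, -0.3, -3.6]
width: 0.0492
finger_force: 30.0
```

Emit:
move_arm(deltas=[0,0,0,0,0,-2,1,0,0,0,0,0,-4.5,1,0,0,0,0,0,-7.5,1,0,0,0.02,3,1.2,-7.8,1,0,0,0.05,7,2.9,-7.8,1,0,0,0.08,11,4.6,-7.8,1,0,0,0.1,15,6.3,-7.8,1,0,0,0.12,18,7.5,-7.8,1])

```text
time: 3.7
tool_pos: [0.4982, 0.0932, 0.1073]
ee_rot: [-3.141, -0.002, 1.649]
wrist_force: [0.4, 0.3, -3.1]
width: 0.0493
finger_force: 30.0
```

Emit:
move_arm(deltas=[0,0,0,1,0.4,0,1,0,0,0,2,0.8,0,1,0,0,0,2,0.8,0,1,0,0,0,2,0.8,0,1,0,0,0,2,0.8,0,1])

```text
time: 4.2
tool_pos: [0.5046, 0.1097, 0.1083]
ee_rot: [-3.141, 0.001, 1.647]
wrist_force: [0.1, -0.3, -4.0]
width: 0.0493
finger_force: 30.0
```

```bash
python3 - <<'E'
from h import *
go(.5025,.1116,.0297,1.641)
for n,(u0,u1,v0,v1) in dict(top=(160,260,190,290),side=(180,290,200,310)).items():
    s=robot.snapshot(n); im=cv2.resize(s["image"][v0:v1,u0:u1],(400,400),interpolation=cv2.INTER_CUBIC); a=im if n=="top" else np.hstack([a,im])
cv2.imwrite("pics/g2.png",a[...,::-1])
E
```

```text
at [0.5046 0.1097 0.1083] [-3.141e+00  1.000e-03  1.647e+00] w 0.0493 F [ 0.1 -0.3 -4. ] t 4.2
turn [-0.     0.001  0.006] shift cm [ 0.21 -0.19  7.86]
```

View pics/g2.png

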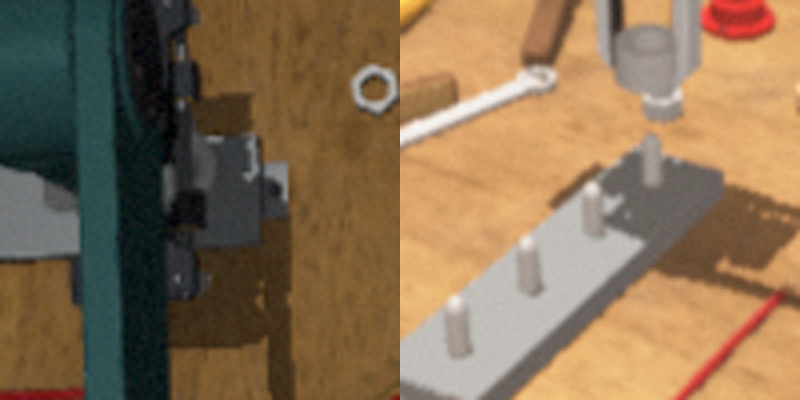

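The side crop shows the spacer at (645,60), straight over the right-end pin at (652,160). I lower it.

Emit:
move_arm(deltas=[0,0,0,0.2,-0.2,1,1,0,0,0,0.2,-0.2,2.5,1,0,0,0,0.2,-0.2,4,1,0,0,0,0.2,-0.2,5.5,1,0,0,0,0.2,-0.2,6.8,1,0,0,0,0.2,-0.2,7.6,1,0,0,0,0.2,-0.2,7.8,1,0,0,0,0.2,-0.2,7.8,1])

```text
time: 5.1
tool_pos: [0.5025, 0.1126, 0.0303]
ee_rot: [-3.141, 0.0, 1.649]
wrist_force: [0.1, 0.5, -2.9]
width: 0.0492
finger_force: 30.0
```

Emit:
move_arm(deltas=[0,0,0,0,0,0.05,-1,0,0,0,0,0,0.05,-1,0,0,0,0,0,0.05,-1,0,0,0,0,0,0.05,-1,0,0,0,0,0,0.05,-1,0,0,0,0,0,-1.5,-1,0,0,0,0,0,-4,-1,0,0,0,0,0,-7.5,-1])

```text
time: 5.9
tool_pos: [0.501, 0.1125, 0.1043]
ee_rot: [-3.137, 0.0, 1.649]
wrist_force: [0.7, -0.7, 0.6]
width: 0.0937
finger_force: 0.0
```

```bash
python3 -c "
from h import *
go(.477,-.172,.10,1.765)"
```

```text
at [0.501  0.1125 0.1043] [-3.137  0.     1.649] w 0.0937 F [ 0.7 -0.7  0.6] t 5.9
turn [-0.005 -0.    -0.116] shift cm [-28.18  -4.6    0.46]
```

Emit:
move_arm(deltas=[0,0,-0.02,-3,-0.5,0,-1,0,0,-0.04,-7,-1.1,0,-1,0,0,-0.06,-11,-1.8,0,-1,0,0,-0.08,-15.5,-2.5,0,-1,0,0,-0.1,-20,-3.3,0,-1,0,0,-0.116,-24,-3.9,0,-1,0,0,-0.116,-27,-4.4,0,-1,0,0,-0.116,-28.2,-4.6,0,-1])

```text
time: 6.7
tool_pos: [0.4782, -0.1746, 0.1056]
ee_rot: [-3.142, 0.001, 1.761]
wrist_force: [-0.3, 0.8, -0.1]
width: 0.0941
finger_force: 0.0
```

Emit:
move_arm(deltas=[0,0,0,0,0,1,-1,0,0,0,0,0,1,-1,0,0,0,0,0,1,-1])

```text
time: 7.0
tool_pos: [0.4783, -0.1703, 0.0946]
ee_rot: [-3.14, -0.002, 1.767]
wrist_force: [0.5, 0.4, -0.5]
width: 0.0939
finger_force: 0.0
```

```bash
python3 - <<'E'
from h import *
go(.477,-.172,.0375,1.765)
s=robot.snapshot("side"); P=cloud(s); cv2.imwrite("pics/g3.png",cv2.resize(np.hstack([s["image"][215:295,200:300],s["image"][170:250,280:380]]),(800,320),interpolation=cv2.INTER_CUBIC)[...,::-1])
E
```

```text
at [ 0.4783 -0.1703  0.0946] [-3.140e+00 -2.000e-03  1.767e+00] w 0.0939 F [ 0.5  0.4 -0.5] t 7.0
turn [-0.001 -0.002  0.002] shift cm [-0.15 -0.16  5.71]
```

View pics/g3.png

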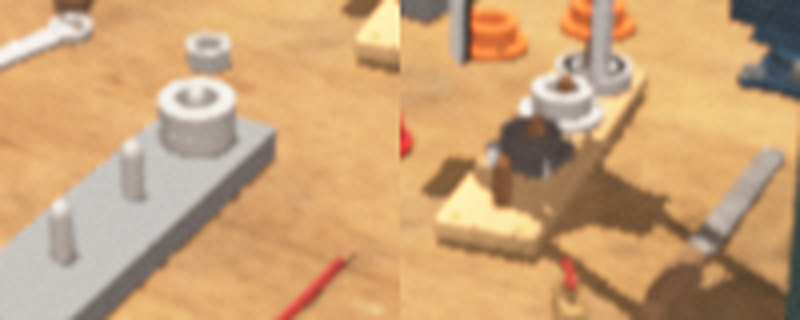

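The spacer is seated on the right-end pin at (197,115), and the nut is undisturbed. Next comes the cutter.

Emit:
move_arm(deltas=[0,0,0,-0.15,-0.15,2,-1,0,0,0,-0.15,-0.15,4,-1,0,0,0,-0.15,-0.15,5.7,-1,0,0,0,-0.15,-0.15,5.7,-1,0,0,0,-0.15,-0.15,5.7,1,0,0,0,-0.15,-0.15,5.7,1,0,0,0,-0.15,-0.15,5.7,1,0,0,0,-0.15,-0.15,5.7,1])

```text
time: 7.85
tool_pos: [0.4781, -0.1741, 0.0395]
ee_rot: [3.14, 0.001, 1.765]
wrist_force: [-0.3, 0.1, 0.0]
width: 0.0655
finger_force: 0.0
```

Emit:
move_arm(deltas=[0,0,0,0,0,0,1,0,0,0,0,0,0,1,0,0,0,0,0,0,1,0,0,0,0,0,0,1,0,0,0,0,0,0,1])

```text
time: 8.35
tool_pos: [0.4771, -0.174, 0.0386]
ee_rot: [-3.141, 0.0, 1.765]
wrist_force: [-1.9, -0.5, 3.2]
width: 0.0459
finger_force: 30.0
```

Emit:
move_arm(deltas=[0,0,0,0,0,-1.5,1,0,0,0,0,0,-4,1,0,0,0,0,0,-7,1,0,0,0.01,3,0.8,-7.5,1,0,0,0.03,7,1.8,-7.5,1,0,0,0.06,11.5,3,-7.5,1,0,0,0.08,16,4.1,-7.5,1,0,0,0.1,20.5,5.2,-7.5,1])

```text
time: 9.15
tool_pos: [0.4883, 0.0393, 0.1122]
ee_rot: [-3.141, -0.001, 1.664]
wrist_force: [0.5, -0.2, -3.4]
width: 0.0462
finger_force: 30.0
```

Emit:
move_arm(deltas=[0,0,0.01,4.2,0.6,0,1,0,0,0.02,8.2,1.2,0,1,0,0,0.02,11.5,1.7,0,1,0,0,0.02,14,2.1,0,1,0,0,0.02,14.5,2.2,0,1,0,0,0.02,14.5,2.2,0,1])

```text
time: 9.75
tool_pos: [0.4966, 0.1843, 0.1122]
ee_rot: [-3.14, 0.001, 1.647]
wrist_force: [0.4, -0.5, -3.0]
width: 0.0463
finger_force: 30.0
```

```bash
python3 - <<'E'
from h import *
go(.4973,.185,.039,1.641)
s=robot.snapshot("side"); cv2.imwrite("pics/g4.png",cv2.resize(s["image"][190:320,160:300],(560,520),interpolation=cv2.INTER_CUBIC)[...,::-1])
E
```

```text
at [0.4966 0.1843 0.1122] [-3.140e+00  1.000e-03  1.647e+00] w 0.0463 F [ 0.4 -0.5 -3. ] t 9.75
turn [-0.002  0.001  0.006] shift cm [0.07 0.09 7.32]
```

View pics/g4.png

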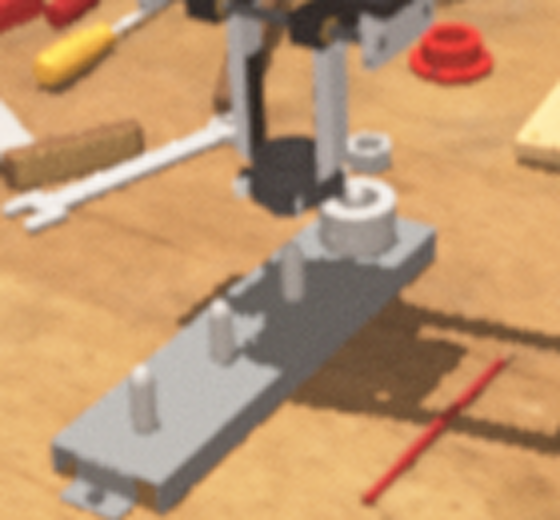

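The cutter is held level at (290,175), above its pin at (291,272). I lower it.

Emit:
move_arm(deltas=[0,0,0,0.1,0.1,1,1,0,0,0,0.1,0.1,2.5,1,0,0,0,0.1,0.1,4,1,0,0,0,0.1,0.1,5.5,1,0,0,0,0.1,0.1,6.7,1,0,0,0,0.1,0.1,7.2,1,0,0,0,0.1,0.1,7.3,1,0,0,0,0.1,0.1,7.3,1])

```text
time: 10.6
tool_pos: [0.4985, 0.1848, 0.0407]
ee_rot: [3.141, -0.0, 1.645]
wrist_force: [0.6, -0.0, -3.9]
width: 0.0461
finger_force: 30.0
```

Emit:
move_arm(deltas=[0,0,0,0,0,0.15,1,0,0,0,0,0,0.15,-1,0,0,0,0,0,0.15,-1,0,0,0,0,0,0.15,-1,0,0,0,0,0,0.15,-1,0,0,0,0,0,-1.5,-1,0,0,0,0,0,-3.5,-1,0,0,0,0,0,-6.5,-1])

```text
time: 11.4
tool_pos: [0.4969, 0.1846, 0.1046]
ee_rot: [-3.138, 0.001, 1.645]
wrist_force: [-0.4, -0.1, 0.2]
width: 0.0938
finger_force: 0.0
```

```bash
python3 -c "
from h import *
go(.491,-.248,.10,1.765)"
```

```text
at [0.4969 0.1846 0.1046] [-3.138e+00  1.000e-03  1.645e+00] w 0.0938 F [-0.4 -0.1  0.2] t 11.4
turn [-0.004  0.001 -0.12 ] shift cm [-43.09  -3.79   0.51]
```

Emit:
move_arm(deltas=[0,0,-0.01,-3,-0.3,0,-1,0,0,-0.03,-7.5,-0.7,0,-1,0,0,-0.05,-12,-1.1,0,-1,0,0,-0.06,-16.5,-1.5,0,-1,0,0,-0.08,-21,-1.9,0,-1,0,0,-0.09,-25.5,-2.3,0,-1,0,0,-0.11,-30,-2.7,0,-1,0,0,-0.12,-34.5,-3.1,0,-1])

```text
time: 12.2
tool_pos: [0.4927, -0.1633, 0.106]
ee_rot: [3.141, 0.001, 1.765]
wrist_force: [0.5, -0.1, 0.3]
width: 0.094
finger_force: 0.0
```

Emit:
move_arm(deltas=[0,0,0,-4,-0.1,0.5,-1,0,0,0,-7,-0.1,0.5,-1,0,0,0,-8.6,-0.2,0.5,-1,0,0,0,-8.6,-0.2,0.5,-1,0,0,0,-8.6,-0.2,0.5,-1])

```text
time: 12.7
tool_pos: [0.5073, -0.2453, 0.1005]
ee_rot: [-3.142, -0.001, 1.765]
wrist_force: [0.4, -0.1, -0.0]
width: 0.0943
finger_force: 0.0
```

```bash
python3 - <<'E'
from h import *
go(.491,-.248,.0335,1.765)
s=robot.snapshot("side"); cv2.imwrite("pics/g5.png",cv2.resize(np.hstack([s["image"][215:295,200:300],s["image"][160:240,280:380]]),(800,320),interpolation=cv2.INTER_CUBIC)[...,::-1])
E
```

```text
at [ 0.5073 -0.2453  0.1005] [-3.142e+00 -1.000e-03  1.765e+00] w 0.0943 F [ 0.4 -0.1 -0. ] t 12.7
turn [-0.    -0.001  0.   ] shift cm [ 0.05 -1.65  6.7 ]
```

View pics/g5.png

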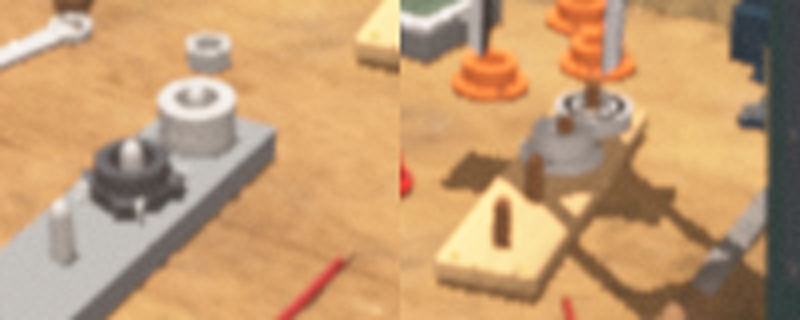

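The cutter is seated at (133,175). The collar is at (563,145) in the right half, under the gripper but 16 mm off, which I correct before descending.

Emit:
move_arm(deltas=[0,0,0,0,-1.6,1,-1,0,0,0,0,-1.6,2.5,-1,0,0,0,0,-1.6,4.5,-1,0,0,0,0,-1.6,6.5,-1,0,0,0,0,-1.6,6.7,-1,0,0,0,0,-1.6,6.7,1,0,0,0,0,-1.6,6.7,1,0,0,0,0,-1.6,6.7,1])

```text
time: 13.55
tool_pos: [0.4927, -0.2496, 0.0349]
ee_rot: [3.14, 0.002, 1.765]
wrist_force: [0.1, 0.1, -0.9]
width: 0.073
finger_force: 0.0
```

Emit:
move_arm(deltas=[0,0,0,0,0,0,1,0,0,0,0,0,0,1,0,0,0,0,0,0,1,0,0,0,0,0,0,1,0,0,0,0,0,0,1,0,0,0,0,0,0,1])

```text
time: 14.15
tool_pos: [0.4916, -0.2495, 0.0338]
ee_rot: [-3.142, 0.0, 1.765]
wrist_force: [-0.7, -0.2, 2.0]
width: 0.0469
finger_force: 30.0
```

Emit:
move_arm(deltas=[0,0,0,0,0,-1.5,1,0,0,0,0,0,-4,1,0,0,0,0,0,-7,1,0,0,0.01,3,0.6,-7.5,1,0,0,0.03,7.5,1.5,-7.5,1,0,0,0.05,12,2.4,-7.5,1,0,0,0.06,16.5,3.3,-7.5,1,0,0,0.08,21,4.2,-7.5,1])

```text
time: 14.95
tool_pos: [0.4919, -0.0333, 0.1087]
ee_rot: [3.142, -0.0, 1.684]
wrist_force: [0.5, 0.2, -2.9]
width: 0.047
finger_force: 30.0
```

```bash
python3 -c "
from h import *
go(.4921,.260,.110,1.641)"
```

```text
at [ 0.4919 -0.0333  0.1087] [ 3.142 -0.     1.684] w 0.047 F [ 0.5  0.2 -2.9] t 14.95
turn [ 0.    -0.     0.043] shift cm [29.14  3.32 -0.12]
```

Emit:
move_arm(deltas=[0,0,0.01,4.5,0.5,0,1,0,0,0.02,9,1,0,1,0,0,0.03,13.5,1.5,0,1,0,0,0.04,18,2,0,1,0,0,0.04,22.5,2.6,0,1,0,0,0.04,26.5,3,0,1,0,0,0.04,29,3.3,0,1,0,0,0.04,29,3.3,0,1])

```text
time: 15.75
tool_pos: [0.4913, 0.2601, 0.1083]
ee_rot: [-3.141, -0.001, 1.65]
wrist_force: [0.5, -0.6, -1.4]
width: 0.0474
finger_force: 30.0
```

Emit:
move_arm(deltas=[0,0,0,0,0,0,1,0,0,0,0,0,0,1])

```text
time: 15.95
tool_pos: [0.4921, 0.2558, 0.1083]
ee_rot: [-3.141, 0.001, 1.644]
wrist_force: [0.3, 0.8, -3.2]
width: 0.0468
finger_force: 30.0
```

```bash
python3 - <<'E'
from h import *
go(.4921,.260,.0345,1.641)
s=robot.snapshot("side"); cv2.imwrite("pics/g6.png",cv2.resize(s["image"][190:320,160:300],(560,520),interpolation=cv2.INTER_CUBIC)[...,::-1])
E
```

```text
at [0.4921 0.2558 0.1083] [-3.141e+00  1.000e-03  1.644e+00] w 0.0468 F [ 0.3  0.8 -3.2] t 15.95
turn [-0.001  0.001  0.003] shift cm [0.42 0.04 7.38]
```

View pics/g6.png

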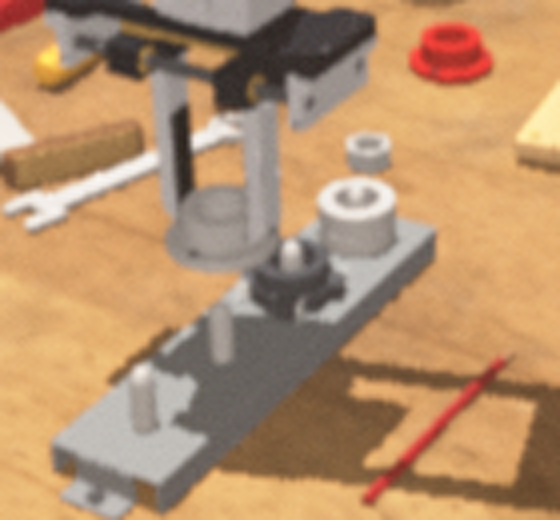

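The collar, at (218,235), is just right of its pin at (221,335). I shift it 4 mm and lower.

Emit:
move_arm(deltas=[0,0,0,0.5,0.05,0.5,1,0,0,0,0.5,0.05,1.5,1,0,0,0,0.5,0.05,3,1,0,0,0,0.5,0.05,4.5,1,0,0,0,0.5,0.05,6,1,0,0,0,0.5,0.05,7,1,0,0,0,0.5,0.05,7.4,1,0,0,0,0.5,0.05,7.4,1])

```text
time: 16.8
tool_pos: [0.4922, 0.2616, 0.0342]
ee_rot: [-3.141, 0.0, 1.645]
wrist_force: [-0.9, 0.8, -3.6]
width: 0.0472
finger_force: 30.0
```

Emit:
move_arm(deltas=[0,0,0,0,0,0.05,1,0,0,0,0,0,0.05,-1,0,0,0,0,0,0.05,-1,0,0,0,0,0,0.05,-1,0,0,0,0,0,0.05,-1,0,0,0,0,0,-1.5,-1,0,0,0,0,0,-4,-1,0,0,0,0,0,-7,-1])

```text
time: 17.6
tool_pos: [0.4915, 0.2614, 0.1041]
ee_rot: [-3.139, 0.001, 1.645]
wrist_force: [0.3, 0.1, 0.2]
width: 0.0938
finger_force: 0.0
```

```bash
python3 - <<'E'
from h import *
go(.501,-.319,.10,1.765)
s=robot.snapshot("top"); cv2.imwrite("top1.png",s["image"][...,::-1])
hsv=cv2.cvtColor(s["image"],cv2.COLOR_RGB2HSV)
m=((hsv[...,1]<90)|(hsv[...,2]<60)).astype(np.uint8)*255
c=m[215:262,350:392]; cs,_=cv2.findContours(cv2.morphologyEx(c,cv2.MORPH_CLOSE,np.ones((3,3))),cv2.RETR_EXTERNAL,cv2.CHAIN_APPROX_NONE)
for k in cs:
    if cv2.contourArea(k)>100:
        (u,v),r=cv2.minEnclosingCircle(k); e=cv2.boundingRect(k); print(u+350,v+215,r,e,ray(s,u+350,v+215,.034).round(4))
E
```

```text
at [0.4915 0.2614 0.1041] [-3.139e+00  1.000e-03  1.645e+00] w 0.0938 F [0.3 0.1 0.2] t 17.6
turn [-0.003  0.001 -0.12 ] shift cm [-57.95  -3.34   0.47]
368.738094329834 238.73809432983398 11.866180419921875 (7, 13, 24, 23) [ 0.5003 -0.319   0.034 ]
```

Emit:
move_arm(deltas=[0,0,-0.01,-3,-0.2,0,-1,0,0,-0.02,-7.5,-0.5,0,-1,0,0,-0.04,-12,-0.8,0,-1,0,0,-0.05,-16.5,-1,0,-1,0,0,-0.07,-21,-1.3,0,-1,0,0,-0.08,-25.5,-1.5,0,-1,0,0,-0.1,-30,-1.8,0,-1,0,0,-0.12,-34.5,-2,0,-1])

```text
time: 18.45
tool_pos: [0.4978, -0.0857, 0.1048]
ee_rot: [3.14, 0.001, 1.766]
wrist_force: [0.3, -0.4, -0.2]
width: 0.0937
finger_force: 0.0
```

```bash
python3 -c "
from h import *
go(.5005,-.319,.10,1.765)"
```

```text
at [ 0.4978 -0.0857  0.1048] [3.140e+00 1.000e-03 1.766e+00] w 0.0937 F [ 0.3 -0.4 -0.2] t 18.45
turn [0.001 0.001 0.001] shift cm [-22.94  -4.26   0.49]
```

Emit:
move_arm(deltas=[0,0,0,-4.5,-0.8,0,-1,0,0,0,-9,-1.6,0,-1,0,0,0,-13.5,-2.5,0,-1,0,0,0,-18,-3.3,0,-1,0,0,0,-21.5,-4,0,-1,0,0,0,-22.6,-4.2,0,-1,0,0,0,-22.6,-4.2,0,-1,0,0,0,-22.6,-4.2,0,-1])

```text
time: 19.25
tool_pos: [0.5003, -0.3125, 0.1043]
ee_rot: [3.141, -0.001, 1.765]
wrist_force: [0.7, 0.9, 0.5]
width: 0.094
finger_force: 0.0
```

```bash
python3 - <<'E'
from h import *
go(.5005,-.319,.0255,1.765)
s=robot.snapshot("side"); cv2.imwrite("pics/g7.png",cv2.resize(np.hstack([s["image"][215:295,180:280],s["image"][160:240,290:390]]),(800,320),interpolation=cv2.INTER_CUBIC)[...,::-1])
E
```

```text
at [ 0.5003 -0.3125  0.1043] [ 3.141e+00 -1.000e-03  1.765e+00] w 0.094 F [0.7 0.9 0.5] t 19.25
turn [ 0.    -0.001  0.   ] shift cm [-0.65 -0.11  7.88]
```

View pics/g7.png

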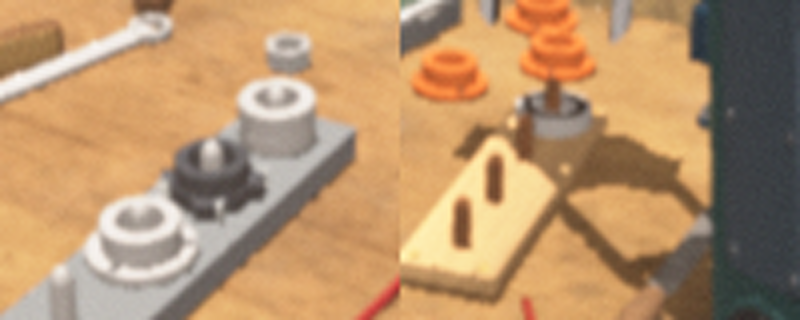

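The collar is seated at (142,235). The gripper is over the bearing, which is alone on the strip rack at (553,110).

Emit:
move_arm(deltas=[0,0,0,-0.6,-0.1,2,-1,0,0,0,-0.6,-0.1,4.5,-1,0,0,0,-0.6,-0.1,6.8,-1,0,0,0,-0.6,-0.1,7.8,-1,0,0,0,-0.6,-0.1,7.8,-1,0,0,0,-0.6,-0.1,7.8,-1])

```text
time: 19.9
tool_pos: [0.5012, -0.3193, 0.0276]
ee_rot: [3.141, 0.001, 1.766]
wrist_force: [-0.1, 0.2, 1.3]
width: 0.0934
finger_force: 0.0
```

Emit:
move_arm(deltas=[0,0,0,0,0,0,1,0,0,0,0,0,0,1,0,0,0,0,0,0,1,0,0,0,0,0,0,1,0,0,0,0,0,0,1,0,0,0,0,0,0,1,0,0,0,0,0,0,1])

```text
time: 20.6
tool_pos: [0.5005, -0.32, 0.0269]
ee_rot: [3.141, 0.001, 1.765]
wrist_force: [0.6, -0.5, 2.0]
width: 0.0616
finger_force: 30.0
```

Emit:
move_arm(deltas=[0,0,0,0,0,-1,1,0,0,0,0,0,-3,1,0,0,0,0,0,-6,1,0,0,0.01,2,0.4,-7.7,1,0,0,0.02,6,1.1,-7.8,1,0,0,0.03,10.5,1.9,-7.8,1,0,0,0.04,15,2.7,-7.8,1,0,0,0.05,19.5,3.5,-7.8,1])

```text
time: 21.4
tool_pos: [0.4965, -0.1199, 0.1043]
ee_rot: [-3.141, -0.001, 1.714]
wrist_force: [1.7, 1.0, -2.9]
width: 0.0615
finger_force: 30.0
```

Emit:
move_arm(deltas=[0,0,0.01,4.5,0.6,0,1,0,0,0.02,9,1.1,0,1,0,0,0.03,13.5,1.7,0,1,0,0,0.04,18,2.2,0,1,0,0,0.05,22.5,2.7,0,1,0,0,0.06,27,3.3,0,1,0,0,0.07,31.5,3.8,0,1,0,0,0.07,36,4.4,0,1])

```text
time: 22.2
tool_pos: [0.4882, 0.2427, 0.1043]
ee_rot: [-3.141, 0.0, 1.645]
wrist_force: [0.6, -0.4, -1.6]
width: 0.0616
finger_force: 30.0
```

```bash
python3 -c "
from h import *
go(.487,.335,.105,1.641)"
```

```text
at [0.4882 0.2427 0.1043] [-3.141  0.     1.645] w 0.0616 F [ 0.6 -0.4 -1.6] t 22.2
turn [-0.001  0.     0.004] shift cm [ 9.22  0.56 -0.08]
```

Emit:
move_arm(deltas=[0,0,0,4,0.2,0,1,0,0,0,7.5,0.4,0,1,0,0,0,9,0.5,0,1,0,0,0,9,0.5,0,1,0,0,0,9,0.5,0,1,0,0,0,9,0.5,0,1])

```text
time: 22.8
tool_pos: [0.4876, 0.3293, 0.1043]
ee_rot: [-3.141, 0.001, 1.643]
wrist_force: [0.9, -0.7, -1.8]
width: 0.0614
finger_force: 30.0
```

```bash
python3 - <<'E'
from h import *
go(.487,.335,.0275,1.641)
s=robot.snapshot("side"); cv2.imwrite("pics/g8.png",cv2.resize(s["image"][190:320,140:280],(560,520),interpolation=cv2.INTER_CUBIC)[...,::-1])
E
```

```text
at [0.4876 0.3293 0.1043] [-3.141e+00  1.000e-03  1.643e+00] w 0.0614 F [ 0.9 -0.7 -1.8] t 22.8
turn [-0.     0.001  0.002] shift cm [ 0.58 -0.02  7.68]
```

View pics/g8.png

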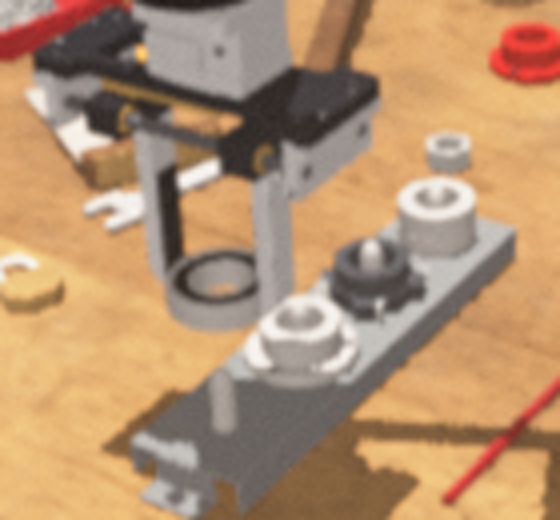

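The bearing is held level at (215,290), close over the last pin at (223,400). I shift it 6 mm left and lower.

Emit:
move_arm(deltas=[0,0,0,0.6,0,0.5,1,0,0,0,0.6,0,1.5,1,0,0,0,0.6,0,3,1,0,0,0,0.6,0,4.5,1,0,0,0,0.6,0,6,1,0,0,0,0.6,0,7.2,1,0,0,0,0.6,0,7.6,1,0,0,0,0.6,0,7.6,1])

```text
time: 23.65
tool_pos: [0.4867, 0.3369, 0.0278]
ee_rot: [-3.141, 0.0, 1.645]
wrist_force: [0.8, 0.0, -2.4]
width: 0.0614
finger_force: 30.0
```

Emit:
move_arm(deltas=[0,0,0,0,0,0.05,1,0,0,0,0,0,0.05,-1,0,0,0,0,0,0.05,-1,0,0,0,0,0,0.05,-1,0,0,0,0,0,0.05,-1,0,0,0,0,0,0.05,-1,0,0,0,0,0,-2,-1,0,0,0,0,0,-5,-1])

```text
time: 24.45
tool_pos: [0.4853, 0.336, 0.0765]
ee_rot: [-3.137, 0.003, 1.645]
wrist_force: [0.4, 1.0, 0.3]
width: 0.0942
finger_force: 0.0
```

Emit:
move_arm(deltas=[0,0,0,0,0,-3,-1,0,0,0,-4,0,-6,-1,0,0,0,-8,0,-8,-1,0,0,0,-12,0,-8,-1,0,0,0,-16.5,0,-8,-1,0,0,0,-21,0,-8,-1,0,0,0,-25,0,-8,-1,0,0,0,-29,0,-8,-1])

```text
time: 25.25
tool_pos: [0.5083, 0.0461, 0.1588]
ee_rot: [3.141, 0.0, 1.645]
wrist_force: [0.2, -0.1, 0.1]
width: 0.094
finger_force: 0.0
```

Emit:
move_arm(deltas=[0,0,0,-4,0,0,-1,0,0,0,-8,0,0,-1,0,0,0,-8,0,0,-1,0,0,0,-8,0,0,-1])

```text
time: 25.65
tool_pos: [0.5143, -0.0325, 0.1585]
ee_rot: [3.142, -0.001, 1.643]
wrist_force: [-0.2, -0.1, 0.7]
width: 0.0938
finger_force: 0.0
```

```bash
python3 - <<'E'
from h import *
go(.487,.335,.0275,1.641)
t=robot.snapshot("top"); s=robot.snapshot("side")
a=cv2.resize(t["image"][200:280,100:250],(750,400),interpolation=cv2.INTER_CUBIC)[:,:400]
a=cv2.resize(t["image"][205:275,105:235],(400,215),interpolation=cv2.INTER_CUBIC); b=cv2.resize(s["image"][215:325,160:290],(400,340),interpolation=cv2.INTER_CUBIC)
cv2.imwrite("pics/g9.png",np.vstack([a,b])[...,::-1])
P=cloud(t)[205:275,105:240].reshape(-1,3); y=np.array([-.0697,.9976]); x=np.array([.9976,.0697]); c=np.array([.4948,.2240])
for n,o,h,r in(("bearing",.1125,.038,.031),("collar",.0375,.048,.024),("cutter",-.0375,.048,.0235),("spacer",-.1125,.052,.025)):
    w=(P[:,:2]-c-o*y); ok=(np.hypot(*w.T)<.037)&(abs(P[:,2]-h)<.005); q=P[ok]; v=np.c_[w[ok]@x,w[ok]@y]*1000
    print(n,(v.max(0)+v.min(0)).round(1)/2,np.ptp(v,axis=0).round(1),np.median(q[:,2]).round(4),h)
E
```

```text
at [ 0.5143 -0.0325  0.1585] [ 3.142e+00 -1.000e-03  1.643e+00] w 0.0938 F [-0.2 -0.1  0.7] t 25.65
turn [ 0.    -0.001  0.002] shift cm [36.85 -0.08 13.12]
bearing [ 2.35 -0.05] [61.  62.2] 0.0369 0.038
collar [ 0.95 -0.2 ] [46.2 46.2] 0.0478 0.048
cutter [2.7  0.95] [44.8 41.7] 0.0479 0.048
spacer [ -1.85 -14.05] [40.1 19.7] 0.0514 0.052
```

View pics/g9.png

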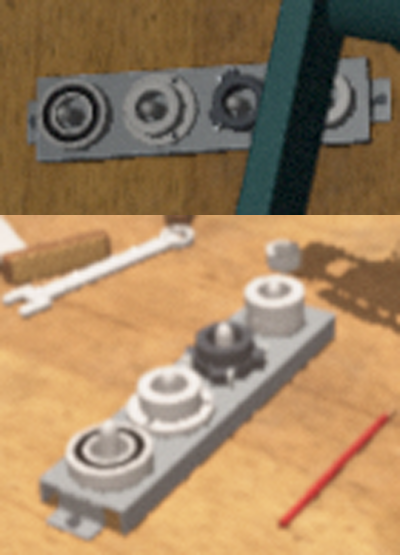

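All four parts are seated on their pins: bearing (110,455), collar (170,400), cutter (228,350) and spacer (275,305) in the side crop. Offsets measure under 3 mm for the bearing, collar and cutter. The arm partly hides the spacer from above, but it looks fully seated from the side. The nut is in place and the gripper is clear.

```bash
python3 -c "
from bench import robot
print(robot.close_job())"
```

```text
the job is handed in; nothing more can be done
None
```

The job is handed in: bearing, collar, cutter and spacer stand left to right on the set-up rack, the reverse of the strip-down order; the hand-in returned no verdict.

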